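Load a sample bottle into the spring-pusher lane

ROBOT

A 6-joint arm with a two-finger parallel gripper is mounted at the origin on the work surface. World frame = base frame: x ahead of the robot, y to its left, z up, the work surface at z = 0. Lengths are in m, angles in rad, forces in N, time in s.
With the tool pointing down it reaches from about 0.375 to 0.9 m from the base axis. Payload 3.1 kg.
Tool frame: the origin (TCP) lies at the very end of the fingers, on their centre line; the grasp point (between the pads) lies 19 mm behind it; z points along the fingers, y is the line along which they close (so a half turn about z gives the same grasp; the last joint's range is limited). The gripper opens to 87 mm and grips with 3 to 60 N. Pads are 19 mm wide; open, the fingers measure 117 mm over their backs; the gripper's body (75 mm by 190 mm) begins 51 mm behind the grasp point.
Start: joints at [1.054, 0.527, 1.433, -0, 1.181, -0.178], TCP at [0.207, 0.59, 0.223] pointing down, gripper open.
Joint ranges: [-3.08, 3.08], [-0.75, 2.2], [0.22, 2.44], [-1.43, 4.57], [0, 2.65], [-2.85, 2.85]. Speed limits (rad/s): [2.79, 2.79, 3.14, 3.14, 3.14, 3.14].

INTERFACE

Orientations are given as a unit quaternion [x, y, z, w].
In Python, from rig import status, viewer, robot gives the robot as it stands.
- The arm moves only by the tool arm_command, never from a script. Its arguments are lists of equal length, an entry for each row: "delta_rot": the turn, a rotation vector about the tool's x, y, z in degrees, a list of three; "delta_pos": the shift along the tool's x, y, z in m, a list of three; "gripper": the closure, from -1 (fully open) to 1 (shut). In form: {"delta_rot": [[rx, ry, rz], ...], "delta_pos": [[dx, dy, dz], ...], "gripper": [gripper, ...]}. A call has 1 to 12 rows; each row is the pose to reach, as a shift and turn from the pose commanded when the call began, along the tool's axes at that moment; what a row does not reach only later rows make up. A row lasts 1/12 s, in which the tool goes at most 41.7 mm and 7.16 degrees, less where a joint would pass 70% of its speed; a pose out of reach is approached as far as the arm can. A call with a gripper value outside its range is refused whole. The fingers move at their own pace and stop on an object; "grip_force" is the grip in N (left out, the last holds). Time passes only in rows, so rows that repeat a pose let the fingers close. It gives the time, the measured TCP pose, the force, the opening and the grip force at its end, in the units of the state.
- status.get_obs(): the state, without advancing time (a new reading comes with each control period).
- viewer.camera(name): name is "scene" or "side" or "wrist"; returns a dict with "pixels" (384x512x3 uint8, blue, green, red), "fx", "fy", "cx", "cy" (pixels), "pose" (4x4, takes a point from camera to world coordinates); the wrist camera has in their place "mount" (4x4, takes a point from camera to tool coordinates, whose origin is the TCP and whose axes are the flange's). Camera axes: x right, y down, z forward; pixel columns grow to the right and rows downward; lengths in m; the calibration is good to about 2 mm. A picture is of the moment at which its call begins: read the wrist's pose just before it. There is no depth.
- robot.hand_in(): hands the job in; it is judged then, once.
The state is a dict: "time": time; "q": joint angles; "joint_velocities": joint speeds; "joint_torque": joint torques, N m; "position": TCP position; "tool_rot": TCP orientation; "ft_force": force on the tool from outside, world axes, zero at the start; "moment": the same for the moment, N m; "grip_width": finger opening in m; "grip_force": force on a finger pad.
Only numpy, scipy, OpenCV 4.12 (cv2) and the standard library are available. Lean on these libraries where they do the work, as an engineer would, in place of code of your own. Each camera call takes 0.05 s, during which the arm holds its last target. There are 200 camera calls.

TASK

Load the blue-capped bottle into the spring-pusher bottle lane, so that it stands upright on the floor of the lane with the sprung red pusher closed on it, holding it against the black front lip. The easy one-handed way is to come in over the low lip and press the pusher back with the bottle itself, then lower it and let go. Leave the orange-capped bottle standing where it is.

Things in the scene. Friction and masses are not known exactly. Their poses are not given: they have to be found in the camera images.
- lane: Fixed straight open track, 164 x 60 mm, 52 wide inside. Origin: on the desk, under the loaded bottle's final centre. x: level, along the track, the way the pusher is pressed back; z up; yaw varies. Tops above the desk: grey floor 6, aluminium side walls 24, black front lip 26, black back stop 30. Lip: x = -24 to -18 (inner face); back stop: x = 134 to 140.
- pusher (a joint): Travel (m) of the red pusher: 0 = forward, at the start; grows along lane +x; at most 0.080; 0.024 with a bottle loaded. Its flat face, 46 mm wide, 9 to 66 above the desk, is at lane x = -6 mm + travel (12 mm from the lip when empty). Plate 8 thick, with a carriage to 48 behind the face, 45 tall. A spring drives it to the lip: 1.5 N at 0, 2.5 N at 40 mm; it closes within 1 s once freed.
- blue_bottle: Loose upright white round plastic bottle with a BLUE cap, 90 tall; body 36 in diameter up to 62 mm, then a shoulder and a cap 26 in diameter from 72 to 90 mm. About 75 g. Origin: centre of its underside, z axis up along the bottle.
- orange_bottle: A bottle of the same shape and size with an ORANGE cap, not to be used. Origin: centre of its underside, z up.
Mind the look-alikes: they are no part of the job. Several things look just like the lane: the one meant starts nearest to the robot's base.

How it is judged:
At the end, for the whole second after the job is handed in: The blue-capped bottle stands upright (within 10 degrees) on the lane's floor, within 8 mm towards the lip and 10 mm away from it of its place against the lip and within 12 mm of the lane's centre line, at rest, with the pusher closed on it (travel 16 to 34 mm) (x of blue_bottle in the frame of lane between -0.008 and 0.01 m and y of blue_bottle in the frame of lane between -0.012 and 0.012 m and z of blue_bottle in the frame of lane between 0.001 and 0.012 m and angle between blue_bottle's own z axis and vertical below 0.17 rad and value of joint pusher between 0.016 and 0.034 m and linear speed of blue_bottle below 0.02 m/s); the robot touches nothing.
It fails at once if the orange-capped bottle is moved more than 30 mm (distance of orange_bottle from where it was at the start of the episode above 0.03 m).
It fails at once if the orange-capped bottle is tipped over (angle between orange_bottle's own z axis and vertical above 0.5 rad).
It also fails if it takes over 38 s, if anything falls off the work surface, if the arm or the gripper's body presses on something with over 40 N, if the wrist force passes 120 N, or if a joint passes its speed limit or range.

## Working session

There is one attempt and no reset: what is moved stays moved. The work goes in short steps, Python scripts to look and compute and a tool call to move; the robot and the scene stay as the last step left them, time stands still between calls to the robot, and variables do not carry over. Pictures are saved under pics/ and viewed, at most 10 in all, crops included, and the job is handed in when it is done.

Besides the shell and the picture viewer there is one more tool, called after "Request:" by a JSON object that holds its "api" and its "payload". arm_command: Moves the arm, as the interface text tells. Its arguments: {"type":"object","properties":{"delta_rot":{"type":"array","items":{"type":"array","items":{"type":"number"}}},"delta_pos":{"type":"array","items":{"type":"array","items":{"type":"number"}}},"gripper":{"type":"array","items":{"type":"number"}},"grip_force":{"type":"number"}},"required":["delta_rot","delta_pos","gripper"]}

```bash
ls; mkdir -p pics; cat > h.py <<'E'
import numpy as np,cv2,json
from rig import status,viewer,robot
from scipy.spatial.transform import Rotation as R
def snap(n):
    c=viewer.camera(n); np.savez(f'cam_{n}.npz',**{k:np.array(v) for k,v in c.items()}); return c
def load(n): return dict(np.load(f'cam_{n}.npz'))
def ray(c,u,v,z,P=None):
    P=c['pose'] if P is None else P
    d=P[:3,:3]@np.array([(u-c['cx'])/c['fx'],(v-c['cy'])/c['fy'],1]); o=P[:3,3]
    return o+d*(z-o[2])/d[2]
def proj(c,p,P=None):
    P=c['pose'] if P is None else P
    q=P[:3,:3].T@(np.array(p)-P[:3,3]); return c['fx']*q[0]/q[2]+c['cx'],c['fy']*q[1]/q[2]+c['cy']
E
python3 - <<'E'
from h import *
for n in('scene','side'):
    c=snap(n); cv2.imwrite(f'pics/{n}0.png',cv2.resize(np.array(c['pixels']),None,fx=1.5,fy=1.5)); print(n,c['fx'],np.round(c['pose'],3).tolist())
o=status.get_obs(); print(o)
E
```

```text
pics
scene 433.7232188011822 [[0.055, 0.865, -0.499, 1.071], [0.998, -0.055, 0.014, -0.018], [-0.015, -0.499, -0.866, 0.825], [0.0, 0.0, 0.0, 1.0]]
side 351.7902406084679 [[0.888, -0.266, 0.375, 0.318], [-0.46, -0.517, 0.722, -0.563], [0.002, -0.813, -0.582, 0.493], [0.0, 0.0, 0.0, 1.0]]
{'time': 0.1, 'q': array([ 1.05452133e+00,  5.28327328e-01,  1.43373994e+00, -2.28706232e-05,
        1.18142374e+00, -1.78489150e-01]), 'joint_velocities': array([ 0.00068864, -0.00237886, -0.00188899,  0.00147022,  0.00183511,
        0.00054218]), 'joint_torque': array([-1.20271388e-04, -4.40981948e+01, -1.77150089e+01,  6.34728069e-02,
        5.33345249e-02, -5.54081555e-05]), 'position': array([0.206772  , 0.58912023, 0.22170857]), 'tool_rot': array([ 1.68086766e-01,  9.85771748e-01, -8.96082484e-04, -3.13192677e-04]), 'ft_force': array([0.84264112, 0.59142314, 0.12784568]), 'moment': array([ 0.00355278, -0.018484  ,  0.02695492]), 'grip_force': 0.0, 'grip_width': 0.08690426080882101}
```

View pics/scene0.png

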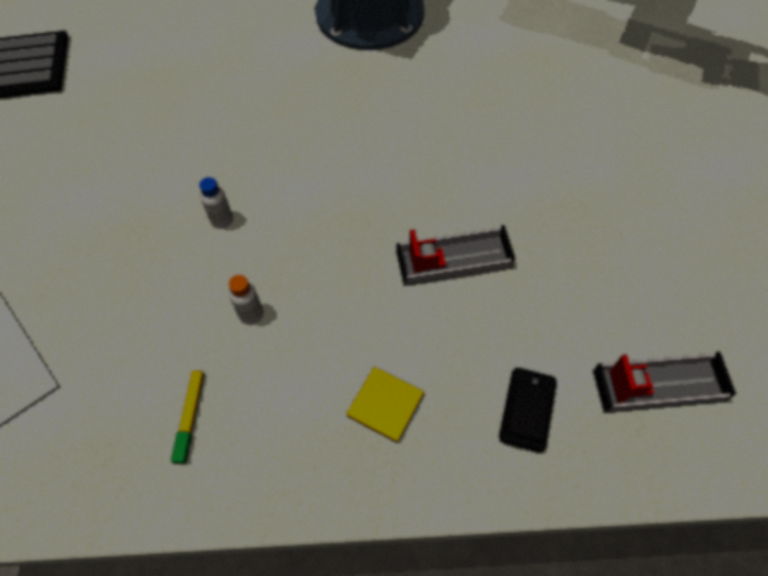

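View pics/side0.png

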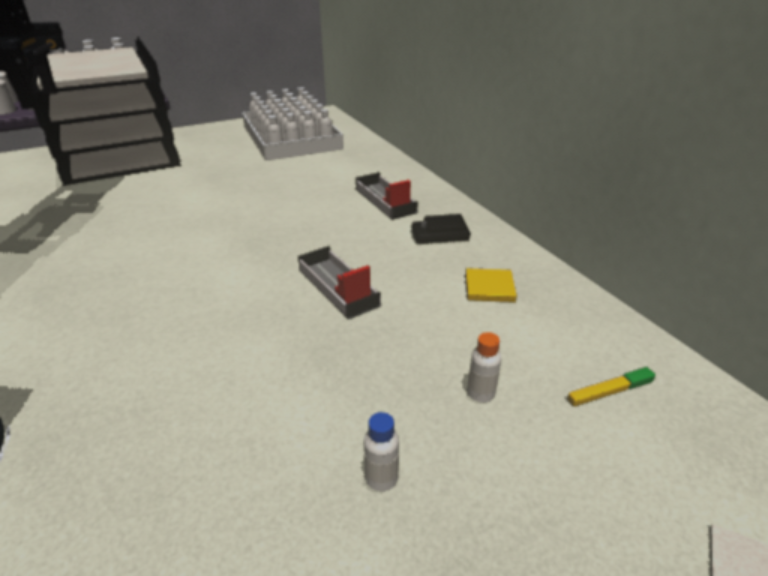

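Candidates in the scene view: lanes at (455,255) and (665,382). The first is nearest the base at (370,10), so that is the one meant. Bottles are blue at (216,205) and orange at (246,300). In the side view the lanes are at (340,285) and (388,197), blue at (381,450) and orange at (484,368). Next is a close crop of the chosen lane and the blue bottle from both cameras.

```bash
python3 - <<'E'
from h import *
s=load('scene')['pixels'];d=load('side')['pixels']
f=lambda i,x,y,w,h,k:cv2.resize(i[y:y+h,x:x+w],None,fx=k,fy=k,interpolation=cv2.INTER_CUBIC)
# scene lane 100x60@(255,140) x4 ; scene bottle 60x60@(120,110)x4(right) ; side lane 100x60@(180,155) ; side bottle @(225,270)60x60
t=np.hstack([f(s,255,140,100,60,5),f(s,120,110,60,60,5)]);b=np.hstack([f(d,180,155,100,60,5),f(d,225,270,60,60,5)])
cv2.imwrite('pics/crop.png',np.vstack([t,b]))
E
```

```text
(no output)
```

View pics/crop.png

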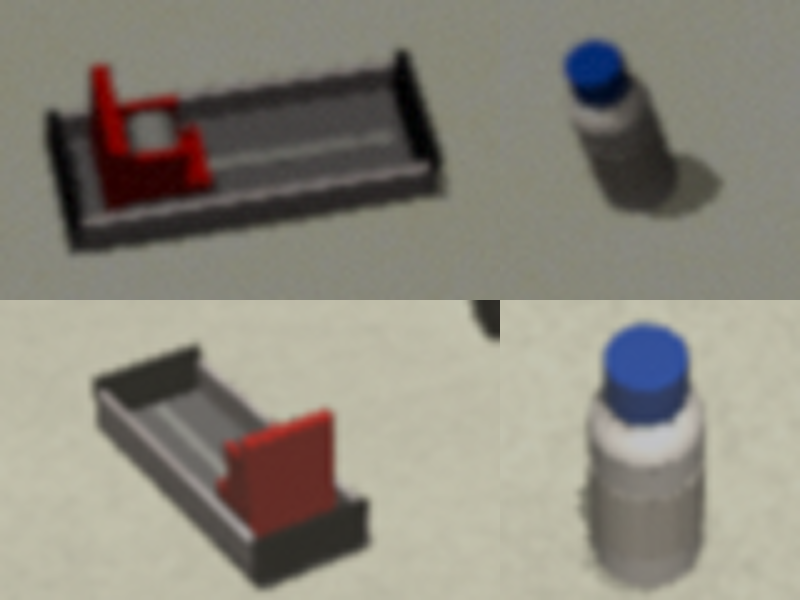

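The crop confirms the choice. The nearest lane has its lip on the left in the scene crop, with corners at (50,110) and (73,250), and its back stop on the right at (405,50) and (440,195). The blue cap top is at (594,62) in the scene part and (646,357) in the side part. I'll fit the poses from these.

```bash
python3 - <<'E'
from h import *
from scipy.optimize import least_squares
S=load('scene');D=load('side')
sc=lambda x,y,ox,oy,px=0,py=0:((x-px+.5)/5-.5+ox,(y-py+.5)/5-.5+oy)
L=[(S,(-24,-30,0),sc(73,250,255,140)),(S,(140,-30,0),sc(440,195,255,140)),(S,(-24,30,26),sc(50,110,255,140)),(S,(140,30,30),sc(405,50,255,140))]
for l,p in [((-24,30,0),(260,588)),((-24,-30,0),(368,543)),((-24,-30,26),(367,500)),((-24,30,26),(253,545)),((140,30,30),(95,382)),((140,-30,30),(198,347))]:
    L.append((D,l,sc(*p,180,155,0,300)))
def res(v):
    c,s=np.cos(v[2]),np.sin(v[2]);r=[]
    for cam,l,uv in L:
        x,y,z=np.array(l)/1e3
        r+=list(np.subtract(proj(cam,(v[0]+c*x-s*y,v[1]+s*x+c*y,z)),uv))
    return r
f=least_squares(res,[.5,.05,1.5],loss='soft_l1');print('lane',f.x.round(4),np.degrees(f.x[2]).round(2));print(np.round(res(f.x),1).reshape(-1,2).tolist())
# bottle
a=sc(594,62,120,110,500);b=sc(646,357,225,270,500,300)
print(ray(S,*a,.09),ray(D,*b,.09))
g=least_squares(lambda p:np.r_[np.subtract(proj(S,p),a),np.subtract(proj(D,p),b)],[.45,-.2,.09]);print('cap',g.x,g.fun)
# orange cap tops
print('orange',ray(S,239/1.5,281/1.5,.09),ray(D,488/1.5,341/1.5,.09))
o=status.get_obs();print(R.from_quat(o['tool_rot']).as_matrix().round(3).tolist())
E
```

```text
lane [0.5735 0.0436 1.6874] 96.68
[[-0.1, 1.1], [-0.6, 0.5], [-0.5, -0.1], [1.2, -0.2], [-0.6, 0.6], [0.2, 0.6], [0.3, 0.1], [0.3, -0.1], [-1.1, -1.4], [-0.6, -1.2]]
[ 0.46972029 -0.25003159  0.09      ] [ 0.4702114  -0.25202234  0.09      ]
cap [ 0.47018857 -0.25095715  0.08926846] [-0.36346696  0.40824599 -0.33441812 -0.16401952]
orange [ 0.63570469 -0.19564587  0.09      ] [ 0.63469422 -0.20213328  0.09      ]
[[-0.943, 0.331, -0.001], [0.331, 0.943, -0.002], [0.0, -0.002, -1.0]]
```

Request:
{"api": "arm_command", "payload": {"delta_rot": [[0,0,64],[0,0,64],[0,0,64],[0,0,64],[0,0,64],[0,0,64],[0,0,64],[0,0,64],[0,0,64],[0,0,64],[0,0,64],[0,0,64]], "delta_pos": [[-0.39,-0.31,0.02],[-0.39,-0.31,0.02],[-0.39,-0.31,0.02],[-0.39,-0.31,0.02],[-0.39,-0.31,0.02],[-0.39,-0.31,0.02],[-0.39,-0.31,0.02],[-0.39,-0.31,0.02],[-0.39,-0.31,0.02],[-0.39,-0.31,0.02],[-0.39,-0.31,0.02],[-0.39,-0.31,0.02]], "gripper": [-1,-1,-1,-1,-1,-1,-1,-1,-1,-1,-1,-1]}}

```text
time: 1.1
position: [0.4729, 0.1659, 0.2023]
tool_rot: [0.665, 0.747, -0.0, -0.0]
ft_force: [0.1, -0.6, 0.5]
grip_width: 0.087
grip_force: 0.0
```

```bash
cat >> h.py <<'E'
def go(x,y,z):
    o=status.get_obs();M=R.from_quat(o['tool_rot']).as_matrix();yw=np.degrees(np.arctan2(M[1,1],M[0,1]))
    print('t',round(o['time'],2),'pos',o['position'].round(4),'yaw',yw.round(2),'tilt',M[:,2].round(4),'F',o['ft_force'].round(2),'w',round(o['grip_width'],4),'g',o['grip_force'])
    print('dtool',(M.T@(np.array([x,y,z])-o['position'])).round(4),'rz',round(yw-6.7,2))
E
python3 -c "
from h import *
go(.470,-.251,.16)"
```

```text
t 1.1 pos [0.4729 0.1659 0.2023] yaw 6.62 tilt [-5.e-04 -1.e-04 -1.e+00] F [ 0.08 -0.56  0.52] w 0.087 g 0.0
dtool [-0.4138 -0.0509  0.0423] rz -0.08
```

Request:
{"api": "arm_command", "payload": {"delta_rot": [[0,0,0],[0,0,0],[0,0,0],[0,0,0],[0,0,0],[0,0,0],[0,0,0],[0,0,0],[0,0,0],[0,0,0],[0,0,0],[0,0,0]], "delta_pos": [[-0.414,-0.051,0.042],[-0.414,-0.051,0.042],[-0.414,-0.051,0.042],[-0.414,-0.051,0.042],[-0.414,-0.051,0.042],[-0.414,-0.051,0.042],[-0.414,-0.051,0.042],[-0.414,-0.051,0.042],[-0.414,-0.051,0.042],[-0.414,-0.051,0.042],[-0.414,-0.051,0.042],[-0.414,-0.051,0.042]], "gripper": [-1,-1,-1,-1,-1,-1,-1,-1,-1,-1,-1,-1]}}

```text
time: 2.1
position: [0.4693, -0.2518, 0.1599]
tool_rot: [0.667, 0.745, 0.0, -0.0]
ft_force: [-0.2, 0.1, 0.6]
grip_width: 0.0871
grip_force: 0.0
```

```bash
python3 -c "
from h import *
go(.470,-.251,.028)
o=status.get_obs();c=snap('wrist');T=np.eye(4);T[:3,:3]=R.from_quat(o['tool_rot']).as_matrix();T[:3,3]=o['position']
P=T@c['mount'];print(P.round(3).tolist())
for z in(0,.09):print(proj(c,(.470,-.251,z),P))
cv2.imwrite('pics/w1.png',cv2.resize(np.array(c['pixels']),None,fx=1.5,fy=1.5))"
```

```text
t 2.1 pos [ 0.4693 -0.2518  0.1599] yaw 6.39 tilt [-1.e-04  1.e-04 -1.e+00] F [-0.18  0.12  0.6 ] w 0.0871 g 0.0
dtool [0.0007 0.0008 0.1319] rz -0.31
[[0.994, 0.107, 0.031, 0.461], [0.112, -0.957, -0.269, -0.177], [0.001, 0.271, -0.963, 0.321], [0.0, 0.0, 0.0, 1.0]]
(np.float64(255.85385479518015), np.float64(180.83112978319946))
(np.float64(256.1621245057791), np.float64(207.63528283181444))
```

View pics/w1.png

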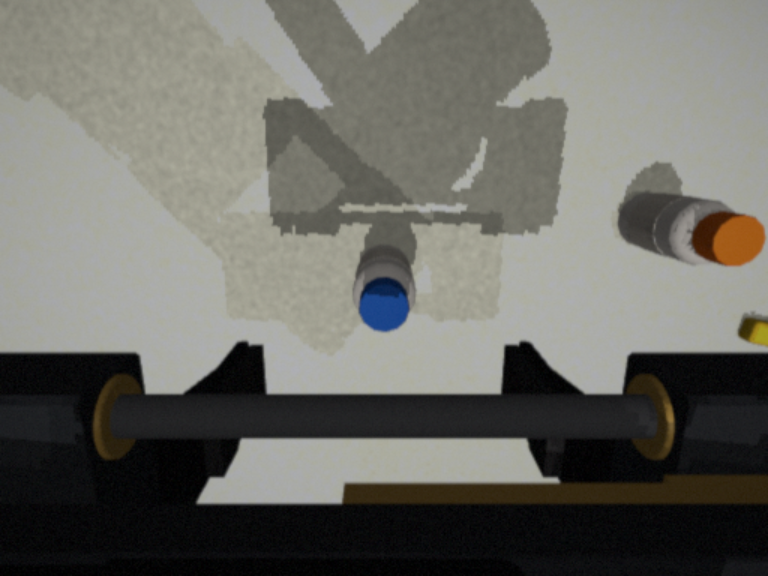

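The blue cap is centred at (384,305), between the fingers. The prediction was 6 px lower, which is about 2 mm. The orange cap at (730,238) is clear. Descending and gripping.

Request:
{"api": "arm_command", "payload": {"delta_rot": [[0,0,0],[0,0,0],[0,0,0],[0,0,0],[0,0,0],[0,0,0],[0,0,0],[0,0,0],[0,0,0],[0,0,0],[0,0,0],[0,0,0]], "delta_pos": [[0.002,0.001,0.035],[0.002,0.001,0.07],[0.002,0.001,0.1],[0.002,0.001,0.12],[0.002,0.001,0.131],[0.002,0.001,0.131],[0.002,0.001,0.131],[0.002,0.001,0.131],[0.002,0.001,0.131],[0.002,0.001,0.131],[0.002,0.001,0.131],[0.002,0.001,0.131]], "gripper": [-1,-1,-1,-1,-1,-1,1,1,1,1,1,1], "grip_force": 25}}

```text
time: 3.15
position: [0.4706, -0.2474, 0.0303]
tool_rot: [0.665, 0.747, 0.0, 0.001]
ft_force: [-0.4, 0.6, -0.5]
grip_width: 0.0551
grip_force: 0.0
```

Request:
{"api": "arm_command", "payload": {"delta_rot": [[0,0,0],[0,0,0],[0,0,0],[0,0,0],[0,0,0],[0,0,0],[0,0,0],[0,0,0]], "delta_pos": [[0,0,0],[0,0,0],[0,0,0],[0,0,0],[0,0,-0.02],[0,0,-0.05],[0,0,-0.08],[0,0,-0.08]], "gripper": [1,1,1,1,1,1,1,1]}}

```text
time: 3.82
position: [0.473, -0.2491, 0.114]
tool_rot: [0.665, 0.747, 0.0, 0.005]
ft_force: [-0.3, -0.8, -0.9]
grip_width: 0.0355
grip_force: 25.0
```

```bash
python3 -c "
from h import *
L=np.array([.5735,.0436]);e=np.array([np.cos(1.6874),np.sin(1.6874)])
p=L-.06*e;print(p);go(*p,.115)
o=status.get_obs();c=snap('wrist');cv2.imwrite('pics/w2.png',c['pixels'])"
```

```text
[ 0.58048038 -0.01599257]
t 3.82 pos [ 0.473  -0.2491  0.114 ] yaw 6.65 tilt [ 0.0073 -0.006  -1.    ] F [-0.25 -0.78 -0.86] w 0.0355 g 24.999749260023236
dtool [ 0.2191  0.1337 -0.0016] rz -0.05
```

View pics/w2.png

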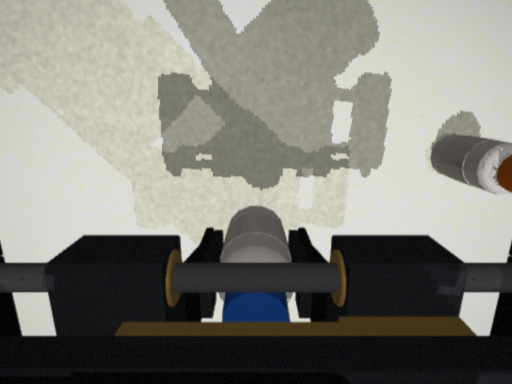

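The bottle is held upright (width 35.5 mm, 25 N), centred between the fingers at about (256,260), and the orange bottle is undisturbed. I'm moving to the pre-insertion point in front of the lip.

Request:
{"api": "arm_command", "payload": {"delta_rot": [[0,0,0],[0,0,0],[0,0,0],[0,0,0],[0,0,0],[0,0,0],[0,0,0],[0,0,0],[0,0,0],[0,0,0],[0,0,0],[0,0,0]], "delta_pos": [[0.02,0.012,0],[0.045,0.027,0],[0.07,0.043,0],[0.096,0.059,0],[0.122,0.075,0],[0.148,0.091,0],[0.174,0.107,0],[0.198,0.121,0],[0.212,0.129,0],[0.219,0.134,0],[0.219,0.134,0],[0.219,0.134,0]], "gripper": [1,1,1,1,1,1,1,1,1,1,1,1]}}

```text
time: 4.87
position: [0.5773, -0.0142, 0.1085]
tool_rot: [0.665, 0.747, -0.001, -0.001]
ft_force: [0.0, 0.2, -1.5]
grip_width: 0.0353
grip_force: 25.0
```

```bash
python3 -c "
from h import *
L=np.array([.5735,.0436]);a=1.6874;e=np.array([np.cos(a),np.sin(a)]);n=np.array([-e[1],e[0]])
p=L-.06*e;go(*p,.068)
o=status.get_obs();c=snap('wrist');T=np.eye(4);T[:3,:3]=R.from_quat(o['tool_rot']).as_matrix();T[:3,3]=o['position']
P=T@c['mount'];np.save('P.npy',P)
im=np.array(c['pixels']).copy();im=cv2.resize(im,None,fx=1.5,fy=1.5)
q=lambda x,y,z:tuple(int(round(1.5*k)) for k in proj(c,np.r_[L+x/1e3*e+y/1e3*n,z/1e3],P))
for l in [((-24,30,26),(-24,-30,26)),((-24,30,24),(134,30,24)),((-24,-30,24),(134,-30,24)),((-6,23,66),(-6,-23,66)),((134,-30,30),(134,30,30))]: cv2.line(im,q(*l[0]),q(*l[1]),(0,255,0),1)
cv2.imwrite('pics/w3.png',im)"
```

```text
t 4.87 pos [ 0.5773 -0.0142  0.1085] yaw 6.69 tilt [-2.1e-03 -1.0e-04 -1.0e+00] F [ 0.    0.24 -1.52] w 0.0353 g 24.999865209683776
dtool [-0.0022  0.003   0.0405] rz -0.01
```

View pics/w3.png

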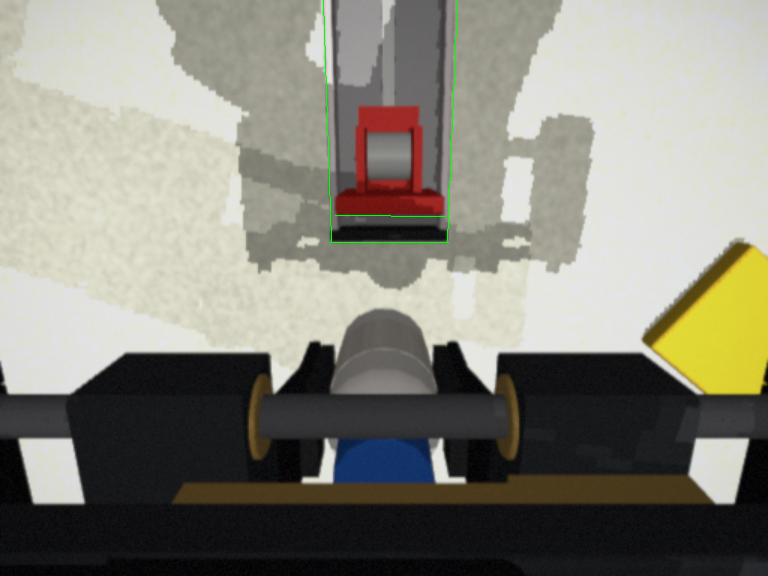

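The overlay matches the lane to within 2 mm: lip at row 235, pusher top at (390,205), centre column 390. I'm lowering to insertion height and aligning.

Request:
{"api": "arm_command", "payload": {"delta_rot": [[0,0,0],[0,0,0],[0,0,0],[0,0,0],[0,0,0],[0,0,0]], "delta_pos": [[-0.002,0.003,0.015],[-0.002,0.003,0.03],[-0.002,0.003,0.04],[-0.002,0.003,0.04],[-0.002,0.003,0.04],[-0.002,0.003,0.04]], "gripper": [1,1,1,1,1,1]}}

```text
time: 5.42
position: [0.5815, -0.0163, 0.0699]
tool_rot: [0.665, 0.747, 0.0, 0.0]
ft_force: [-0.3, -0.8, -1.3]
grip_width: 0.0356
grip_force: 25.0
```

```bash
python3 -c "
from h import *
L=np.array([.5735,.0436]);a=1.6874;e=np.array([np.cos(a),np.sin(a)])
p=L+.007*e;go(*p,.068)"
```

```text
t 5.42 pos [ 0.5815 -0.0163  0.0699] yaw 6.6 tilt [ 5.e-04 -2.e-04 -1.e+00] F [-0.3  -0.82 -1.3 ] w 0.0356 g 24.99993317294866
dtool [ 0.0675 -0.001   0.0019] rz -0.1
```

Request:
{"api": "arm_command", "payload": {"delta_rot": [[0,0,0],[0,0,0],[0,0,0],[0,0,0],[0,0,0],[0,0,0],[0,0,0],[0,0,0],[0,0,0],[0,0,0],[0,0,0]], "delta_pos": [[0.01,-0.001,0.002],[0.02,-0.001,0.002],[0.028,-0.001,0.002],[0.036,-0.001,0.002],[0.044,-0.001,0.002],[0.052,-0.001,0.002],[0.06,-0.001,0.002],[0.068,-0.001,0.002],[0.068,-0.001,0.002],[0.068,-0.001,0.002],[0.068,-0.001,0.002]], "gripper": [1,1,1,1,1,1,1,1,1,1,1]}}

```text
time: 6.33
position: [0.5726, 0.0517, 0.0676]
tool_rot: [0.665, 0.747, -0.0, 0.0]
ft_force: [-0.5, -1.9, -0.9]
grip_width: 0.0353
grip_force: 25.0
```

```bash
python3 -c "
from h import *
L=np.array([.5735,.0436]);a=1.6874;e=np.array([np.cos(a),np.sin(a)])
p=L+.007*e;go(*p,.037)
im=[]
for n,(x,y) in {'side':(180,140),'scene':(245,115)}.items():
    c=snap(n);im.append(cv2.resize(np.array(c['pixels'])[y:y+100,x:x+100],None,fx=4,fy=4,interpolation=cv2.INTER_CUBIC))
cv2.imwrite('pics/ins.png',np.hstack(im))"
```

```text
t 6.33 pos [0.5726 0.0517 0.0676] yaw 6.65 tilt [ 2.e-04 -2.e-04 -1.e+00] F [-0.47 -1.86 -0.88] w 0.0353 g 24.99995361082256
dtool [-0.0011 -0.      0.0306] rz -0.05
```

View pics/ins.png

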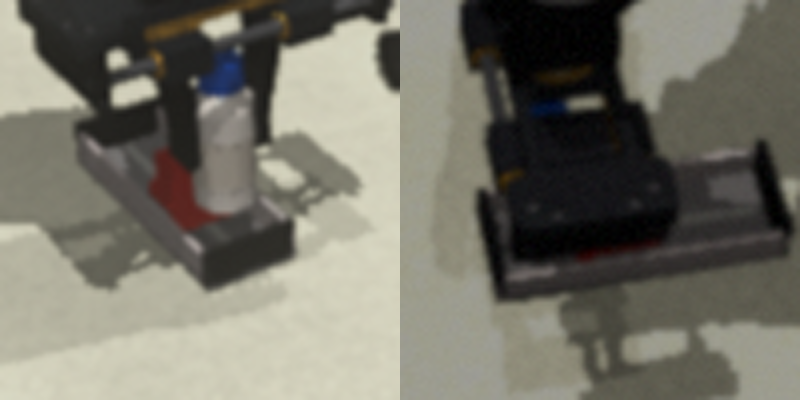

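The bottle is upright behind the lip and in front of the pushed-back pusher (side crop around (225,160)). A force of about 1.9 N along -y agrees with the spring. Lowering.

Request:
{"api": "arm_command", "payload": {"delta_rot": [[0,0,0],[0,0,0],[0,0,0],[0,0,0],[0,0,0],[0,0,0]], "delta_pos": [[0,0,0.01],[0,0,0.02],[0,0,0.026],[0,0,0.03],[0,0,0.03],[0,0,0.03]], "gripper": [1,1,1,1,1,1]}}

```text
time: 6.93
position: [0.5717, 0.0517, 0.0366]
tool_rot: [0.665, 0.747, -0.001, -0.001]
ft_force: [-0.2, -2.0, -2.3]
grip_width: 0.0354
grip_force: 25.0
```

```bash
python3 -c "
from h import *
L=np.array([.5735,.0436]);a=1.6874;e=np.array([np.cos(a),np.sin(a)])
p=L+.001*e;go(*p,.036)"
```

```text
t 6.93 pos [0.5717 0.0517 0.0366] yaw 6.64 tilt [-2.e-03  2.e-04 -1.e+00] F [-0.21 -2.03 -2.32] w 0.0354 g 24.998370031826198
dtool [-0.0073  0.0008  0.0006] rz -0.06
```

Request:
{"api": "arm_command", "payload": {"delta_rot": [[0,0,0],[0,0,0],[0,0,0],[0,0,0],[0,0,0],[0,0,0]], "delta_pos": [[-0.002,0,0.001],[-0.004,0,0.001],[-0.006,0.001,0.001],[-0.006,0.001,0.002],[-0.006,0.001,0.002],[-0.006,0.001,0.002]], "gripper": [1,1,1,1,1,1]}}

```text
time: 7.43
position: [0.5738, 0.0462, 0.0357]
tool_rot: [0.665, 0.747, 0.0, -0.0]
ft_force: [-1.1, -0.5, 1.4]
grip_width: 0.0355
grip_force: 25.0
```

```bash
python3 -c "
from h import *
L=np.array([.5735,.0436]);a=1.6874;e=np.array([np.cos(a),np.sin(a)])
p=L+.001*e;go(*p,.035)"
```

```text
t 7.43 pos [0.5738 0.0462 0.0357] yaw 6.64 tilt [-4.e-04  4.e-04 -1.e+00] F [-1.13 -0.48  1.44] w 0.0355 g 24.99761324375868
dtool [-0.0016 -0.0006  0.0007] rz -0.06
```

It is touching the floor (Fz rose to +1.4 N) and the lip is starting to take the spring load. Releasing, then rising.

Request:
{"api": "arm_command", "payload": {"delta_rot": [[0,0,0],[0,0,0],[0,0,0],[0,0,0],[0,0,0],[0,0,0],[0,0,0],[0,0,0],[0,0,0],[0,0,0],[0,0,0],[0,0,0]], "delta_pos": [[0,0,0],[0,0,0],[0,0,0],[0,0,0],[0,0,0],[0,0,0],[0,0,0],[0,0,0],[0,0,0],[0,0,-0.02],[0,0,-0.05],[0,0,-0.08]], "gripper": [-1,-1,-1,-1,-1,-1,-1,-1,-1,-1,-1,-1]}}

```text
time: 8.43
position: [0.5731, 0.046, 0.1154]
tool_rot: [0.665, 0.747, -0.001, -0.001]
ft_force: [1.0, -0.1, 0.1]
grip_width: 0.0866
grip_force: 0.0
```

Request:
{"api": "arm_command", "payload": {"delta_rot": [[0,0,0],[0,0,0],[0,0,0],[0,0,0],[0,0,0],[0,0,0],[0,0,0],[0,0,0],[0,0,0],[0,0,0],[0,0,0],[0,0,0]], "delta_pos": [[0,0,-0.03],[0,0,-0.06],[0,0,-0.1],[-0.04,0,-0.12],[-0.08,0,-0.12],[-0.12,0,-0.12],[-0.15,0,-0.12],[-0.15,0,-0.12],[-0.15,0,-0.12],[-0.15,0,-0.12],[-0.15,0,-0.12],[-0.15,0,-0.12]], "gripper": [-1,-1,-1,-1,-1,-1,-1,-1,-1,-1,-1,-1]}}

```text
time: 9.43
position: [0.5911, -0.1015, 0.2354]
tool_rot: [0.664, 0.748, -0.0, -0.0]
ft_force: [-0.4, -0.8, -0.0]
grip_width: 0.0868
grip_force: 0.0
```

```bash
python3 -c "
from h import *
go(.5735,.0436,.1)
im=[]
for n,(x,y) in {'side':(180,140),'scene':(245,115)}.items():
    c=snap(n);im.append(cv2.resize(np.array(c['pixels'])[y:y+100,x:x+100],None,fx=4,fy=4,interpolation=cv2.INTER_CUBIC));print(n,proj(c,(.5735,.0436,.096)))
cv2.imwrite('pics/fin.png',np.hstack(im))"
```

```text
t 9.43 pos [ 0.5911 -0.1015  0.2354] yaw 6.76 tilt [-7.e-04  5.e-04 -1.e+00] F [-0.37 -0.81 -0.02] w 0.0868 g 0.0
dtool [ 0.1461 -0.0003  0.1355] rz 0.06
side (np.float64(235.3634160775222), np.float64(167.63534011546912))
scene (np.float64(278.48044912888975), np.float64(152.9019744155454))
```

View pics/fin.png

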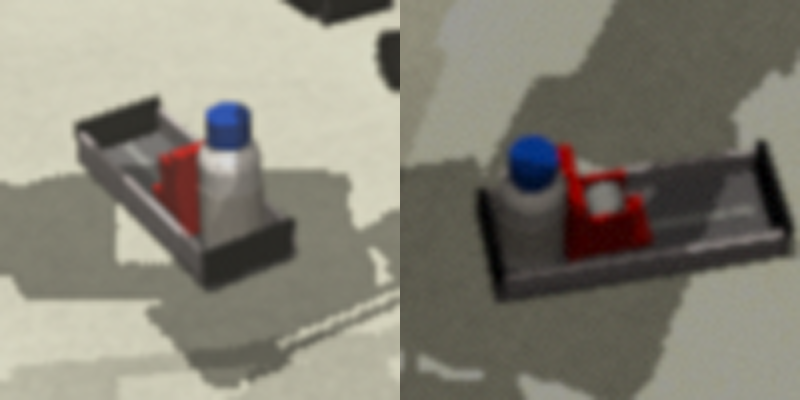

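The bottle stands upright against the lip with the pusher on it. The cap top is at side (228,112) and scene (533,150), against predicted (221,110) and (534,151). Handing in.

```bash
python3 -c "
from rig import robot
print(robot.hand_in())"
```

```text
the job is handed in; nothing more can be done
None
```

The blue-capped bottle is standing upright in the lane nearest the base, held against the lip by the closed pusher. The orange-capped bottle was not touched. I handed the job in at about 9.5 s, but the hand-in gave no verdict.

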